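Menu card into its stand, bag clip held open around its edge

TASK

Plug the menu card's block foot fully home into the socket of the wooden stand and let go of it. Then pick up the red spring clip by its two handles, squeezing it wide open, and bring it level around one upright side edge of the card, with that edge well inside the mouth and neither jaw touching the card, ready for a colleague to slip in an order note. Finish while still holding the clip gaping there, and leave all the other things where they stand.

Things in the scene. Friction and masses are not known exactly. Their poses are not given: they have to be found in the camera images.
- card_grip (a point): Centre of the wooden grip bar (44 long in x, 14 thick in y, 26 tall) on top of the menu card, 113 mm above the plug's underside. x runs along the card's width, y through its thickness, z up. The card is a cream board on a dark wooden block plug, 126 tall, about 0.11 kg, loose, standing upright on the table. It is the same turned half round.
- card_plug (a point): Centre of the underside of the card's plug (axes as for card_grip). Fully home it lies 22 mm below the socket's mouth, the collar resting flat on the stand.
- card_edge_a (a point): Middle of the height of the card's upright side edge at its +x end: 45 mm from the card's middle line and 65 mm above the plug's underside (43 mm above the stand's top when plugged in). The edge is 70 mm tall.
- card_edge_b (a point): The same point on the other upright side edge, at the card's -x end.
- card: The whole card; origin at the centre of the plug's underside. From below: plug 34 (x) x 22 (y) x 22 tall; collar 50 x 34 x 8; board 90 wide, 5 thick, from 30 to 100 mm up; grip bar from 100 to 126 mm up.
- stand_hole0 (a point): Centre of the mouth of the rectangular socket in the top of the light wooden stand (a fixed block 130 x 90 x 34 tall; its place and yaw vary). The socket is 38 (x) x 26 (y), 26 deep, with a chamfered rim; z up; x along the stand's length, the way the card's x must run (either way round).
- clip_center (a point): Centre of the steel pin of the red spring clip with white jaw tips (loose, about 0.07 kg, 30 tall, lying on its side on the table), 15 mm above its underside. x points to the jaws, z up along the pin. At rest the jaws touch, reaching 46 mm ahead of the pin; the flat handles (30 tall) splay back to 40 mm behind it, 54 mm over their outsides at the ends.
- clip_left (a joint): Angle (rad) of the clip's left (+y) half: 0 shut, 0.28 wide open at the stop. Counts as wide open from 0.2.
- clip_right (a joint): The same for the right half; both halves move together.
- clip: The whole clip; origin on the pin's axis at its underside. Pinch both handles, closing along y, about 32 mm behind the pin: 5 N at each handle starts to open it, 10 N holds it at its stop, where the handles are parallel, 30 mm over their outsides, 6 to 46 mm behind the pin, and the jaws gape 25 mm at the tips. It shuts when let go.
- truffles: Bystander, loose: clear tray with eight dark truffles, 84 x 170 x 38, beyond the stand (mm). Origin at the centre of its underside.
- jar_yellow: Bystander, loose: jar with yellow lid, 66 across, 85 tall (mm). Origin at the centre of its underside.
- jar_white: Bystander, loose: jar with white lid, 76 across, 100 tall (mm). Origin at the centre of its underside.
- bowl: Bystander, loose: steel bowl, 150 across, 60 tall (mm). Origin at the centre of its underside.
- carton: Bystander, loose: red carton, 60 x 90 x 150 tall (mm). Origin at the centre of its underside.
- spatula: Bystander, loose: spatula lying flat on the table, in front of the robot, lengthwise along x (mm). Origin at the centre of its underside.
- cup: Bystander, loose: white cup, 72 across, 75 tall (mm). Origin at the centre of its underside.
Mind the look-alikes: they are no part of the job. What is shaped like the clip but yellow is not meant. What is shaped like the part that bears stand_hole0 but green is not meant.

How it is judged:
On the way, in this order (a step that is already met when the one before it is completed fails the run):
1. the card is plugged fully home in the stand and let go (horizontal distance between card_plug and stand_hole0 below 0.005 m and z of card_plug in the frame of stand_hole0 below -0.019 m and angle between the x axis of card_grip and the x axis of stand_hole0, either way round below 0.15 rad and angle between card_grip's own z axis and vertical below 0.1 rad and contact force between the fingers and card below 0.3 N), for 0.3 s.
2. the clip is held up, squeezed wide open (value of joint each of clip_left, clip_right above 0.2 rad and height (world z) of clip_center above 0.055 m and contact force between the fingers and clip above 3 N), for 0.2 s.
At the end, for the whole second after the job is handed in: Plug home within 3 mm, upright, untouched. Clip held still, pin over 55 mm high, gripped over 3 N, halves open beyond 0.2 rad, level and in line with the card within 0.3 rad, a side edge 12-38 mm ahead of the pin, within 10 mm of mid-plane and 30 mm of mid-height, not touching the card (all of step 1 and all of step 2 and ((x of card_edge_a in the frame of clip_center between 0.012 and 0.038 m and y of card_edge_a in the frame of clip_center between -0.01 and 0.01 m and z of card_edge_a in the frame of clip_center between -0.03 and 0.03 m) or (x of card_edge_b in the frame of clip_center between 0.012 and 0.038 m and y of card_edge_b in the frame of clip_center between -0.01 and 0.01 m and z of card_edge_b in the frame of clip_center between -0.03 and 0.03 m)) and angle between the x axis of clip_center and the x axis of card_grip, either way round below 0.3 rad and angle between clip_center's own z axis and vertical below 0.3 rad and contact force between clip and card below 0.3 N and linear speed of clip below 0.03 m/s); the arm keeps its last pose, push and grip.
It fails at once if one of the bystanders is pushed more than 30 mm or knocked over (distance of any of truffles, jar_yellow, jar_white, bowl, carton, spatula, cup from where it was at the start of the episode above 0.03 m or angle between any of truffles, jar_yellow, jar_white, bowl, carton, spatula, cup's own z axis and vertical above 0.5 rad).
It also fails if it takes over 58 s, if anything falls off the work surface, if the arm or the gripper's body presses on something with over 40 N, if the wrist force passes 120 N, or if a joint passes its speed limit or range.

ROBOT

A 6-joint arm with a two-finger parallel gripper is mounted at the origin on the work surface. World frame = base frame: x ahead of the robot, y to its left, z up, the work surface at z = 0. Lengths are in m, angles in rad, forces in N, time in s.
With the tool pointing down it reaches from about 0.375 to 0.925 m from the base axis. Payload 5.7 kg.
Tool frame: the origin (TCP) lies at the very end of the fingers, on their centre line; the grasp point (between the pads) lies 19 mm behind it; z points along the fingers, y is the line along which they close (so a half turn about z gives the same grasp; the last joint's range is limited). The gripper opens to 85 mm and grips with 20 to 120 N. Pads are 22 mm wide; open, the fingers measure 114 mm over their backs; the gripper's body (76 mm by 85 mm) begins 54 mm behind the grasp point. The pads swing forward as they close: fully open they stand 13 mm farther back than shut.
Start: joints at [-1.374, 0.359, 1.51, -0, 1.272, -0.115], TCP at [0.184, -0.571, 0.231] pointing down, gripper open.
Joint ranges: [-2.97, 2.97], [-1.01, 2.36], [0.21, 2.38], [-0.96, 4.11], [0.2, 2.71], [-2.98, 2.98]. Speed limits (rad/s): [2.39, 2.39, 3.14, 3.14, 3.14, 3.14].

INTERFACE

Orientations are given as a unit quaternion [x, y, z, w].
In Python, from rig import manip gives the robot as it stands.
- The arm moves only by the tool servo_tool, never from a script. Its argument "targets" is a list of rows, each a list of 3 entries, a list of its own where there are three numbers: the turn, a rotation vector about the tool's x, y, z normalised to -1 to 1, where 1 is 10 degrees, then the shift along the tool's x, y, z normalised to -1 to 1, where 1 is 30 mm, then the gripper's target within -1 to 1 (fully open at 1, half-way at 0, shut at -1). In form: [[[rx, ry, rz], [tx, ty, tz], fingers], ...]. A call has 1 to 12 rows; each row shifts and turns the commanded pose from where the row before left it, along the tool's axes as they then stand; what a row does not reach is not made up. A row lasts 1/8 s, in which the tool goes at most 62.5 mm and 10.7 degrees, less where a joint would pass 70% of its speed; a pose out of reach is approached as far as the arm can. A call with a number of a shift or a turn outside -1 to 1 is refused whole. A call with a gripper value outside its range is refused whole. The fingers move at their own pace and stop on an object; "grip_force" is the grip in N (left out, the last holds). Time passes only in rows, so rows that do not move let the fingers close. It gives the time, the measured TCP pose, the force, the opening and the grip force at its end, in the units of the state.
- manip.observe(): the state, without advancing time (a new reading comes with each control period).
- manip.grab_frame(name): name is "scene" or "top" or "wrist"; returns (picture, depth): 400x640x3 uint8, red, green, blue; 400x640 float32, m along the optical axis (not along the pixel's ray), 0 where there is no reading.
- manip.camera_params(name): a dict with "K" (3x3 intrinsics, pixels), "k1" (the pictures are not rectified: a ray, as slopes to the right and down, at radius r is drawn at 1 + k1 r^2 times it, then the intrinsics apply), "R" (3x3) and "t" (3): a world point X has camera coordinates R X + t. Camera axes: x right, y down, z forward; pixel columns grow to the right and rows downward; lengths in m; the calibration is good to about 2 mm. A picture is of the moment at which its call begins: read the wrist's pose just before it. camera_params takes no time and is no camera call; for the wrist camera it gives the pose at the moment of the call.
- manip.job_done(): hands the job in; it is judged then, once.
The state is a dict: "time": time; "joint_positions": joint angles; "joint_velocities": joint speeds; "effort": joint torques, N m; "tcp_pos": TCP position; "tool_rot": TCP orientation; "force": force on the tool from outside, world axes, zero at the start; "torque": the same for the moment, N m; "gripper_width": opening from 0.0 (shut) to 1.0 (fully open); "gripper_force": force on a finger pad.
Only numpy, scipy, OpenCV 4.12 (cv2) and the standard library are available. Lean on these libraries where they do the work, as an engineer would, in place of code of your own. Each camera call takes 0.05 s, during which the arm holds its last target. There are 200 camera calls.

## Working session

There is one attempt and no reset: what is moved stays moved. The work goes in short steps, Python scripts to look and compute and a tool call to move; the robot and the scene stay as the last step left them, time stands still between calls to the robot, and variables do not carry over. Pictures are saved under pics/ and viewed, at most 13 in all, crops included, and the job is handed in when it is done.

Besides the shell and the picture viewer there is one more tool, called after "Emit:" as name(argument=value, ...) on one line, values as JSON. servo_tool: Moves the arm, as the interface text tells. Its arguments: {"type":"object","properties":{"targets":{"type":"array","items":{"type":"array"}},"grip_force":{"type":"number"}},"required":["targets"]}

```bash
mkdir -p pics
cat > h.py <<'E'
import numpy as np, cv2
from rig import manip
def grab(n):
    p=manip.camera_params(n); im,d=manip.grab_frame(n)
    return im,d,p
def ray(p,uv):
    K=np.array(p['K']);R=np.array(p['R']);t=np.array(p['t'])
    uv=np.atleast_2d(uv).astype(float)
    xd=np.c_[(uv[:,0]-K[0,2])/K[0,0],(uv[:,1]-K[1,2])/K[1,1]]
    x=xd.copy()
    for _ in range(20): x=xd/(1+p['k1']*(x**2).sum(1,keepdims=True))
    return -R.T@t, np.c_[x,np.ones(len(x))]@R   # world dirs, depth-scaled
def plane(p,uv,z):
    c,d=ray(p,uv); return c+d*((z-c[2])/d[:,2])[:,None]
def pts(p,uv,depth):
    c,d=ray(p,uv); return c+d*np.asarray(depth)[:,None]
def cloud(d,p):
    v,u=np.mgrid[0:d.shape[0],0:d.shape[1]]
    return pts(p,np.c_[u.ravel(),v.ravel()],d.ravel()).reshape(d.shape+(3,))
def save(n,im): cv2.imwrite('pics/'+n,im[...,::-1])
E
python3 - <<'E'
from h import *
o=manip.observe();print({k:np.round(v,3).tolist() for k,v in o.items()})
for n in('scene','top'):
    im,d,p=grab(n);save(n+'0.png',im);np.savez(n+'0.npz',im=im,d=d);print(n,np.round(np.array(p['K']),1).tolist(),np.round(-np.array(p['R']).T@p['t'],3),(d>0).mean())
E
```

```text
{'time': 0.0, 'joint_positions': [-1.374, 0.359, 1.511, -0.0, 1.273, -0.115], 'joint_velocities': [-0.002, -0.0, -0.003, 0.001, -0.002, -0.0], 'effort': [0.001, -52.762, -27.862, 0.0, 0.013, -0.0], 'tcp_pos': [0.184, -0.57, 0.23], 'tool_rot': [0.988, 0.155, -0.0, -0.001], 'force': [0.142, -0.526, 0.128], 'torque': [-0.042, 0.01, 0.002], 'gripper_force': 0.0, 'gripper_width': 0.994}
scene [[424.9, 0.0, 316.2], [0.0, 424.9, 202.3], [0.0, 0.0, 1.0]] [ 1.061 -0.416  1.131] 0.9961875
top [[381.3, 0.0, 319.7], [0.0, 381.3, 202.1], [0.0, 0.0, 1.0]] [ 0.455 -0.026  1.2  ] 0.9959140625
```

View pics/top0.png

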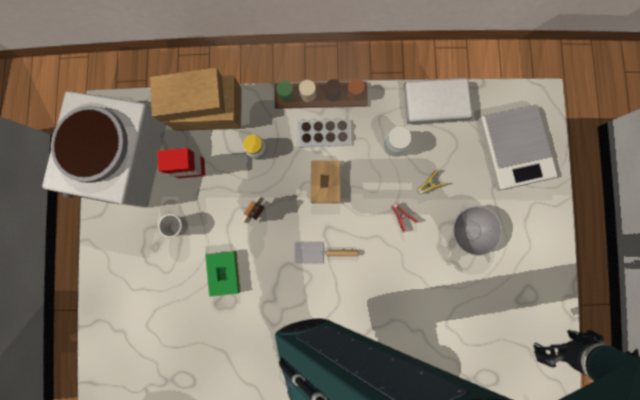

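View pics/scene0.png

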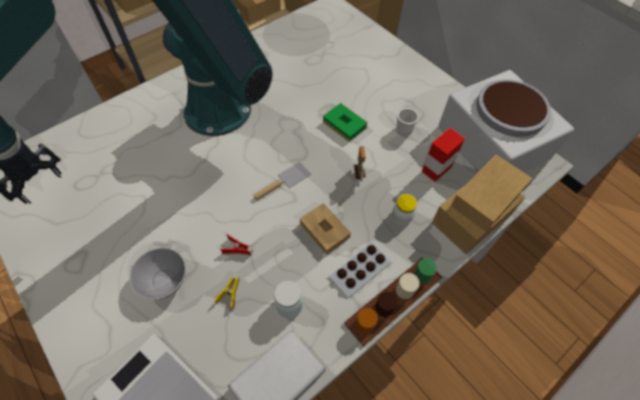

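Top view: the card is at (255,210), with its grip bar on top. There are two candidate stands: light wood at (326,182) and green at (222,273). The wooden one is meant. There are two candidate clips: red at (404,216) and yellow at (433,183). The red one is meant. The scene view agrees: stand (326,228), card (360,163), red clip (236,245).

Run:
```python
from h import *
for n in('top','scene'):
    z=np.load(n+'0.npz');im,d=z['im'],z['d'];p=manip.camera_params(n);c=cloud(d,p);hsv=cv2.cvtColor(im,cv2.COLOR_RGB2HSV)
    if n=='top':
        save('crop.png',cv2.resize(im[130:270,200:460],None,fx=3,fy=3,interpolation=cv2.INTER_CUBIC))
    X,Y,Z=c[...,0],c[...,1],c[...,2]
    print(n)
    if n=='top': cx=c[182,340]; print('stand px',cx)
    # generic boxes
    def rep(name,m):
        q=c[m]
        if len(q)<5: print(name,len(q));return
        r=cv2.minAreaRect((q[:,:2]*1000).astype(np.float32));print(name,len(q),'med',q.mean(0).round(3),'z',np.percentile(q[:,2],[5,50,95]).round(3),'rect',np.round(r[0]),np.round(r[1]),round(r[2],1))
    reg=(Z>0.004)&(d>0)
    near=lambda x,y,r:(abs(X-x)<r)&(abs(Y-y)<r)
    rep('stand',reg&near(.515,-.045,.08)&(Z>.026)&(Z<.045))
    rep('cardtop',reg&near(.43,.17,.09)&(Z>.105))
    rep('card',reg&near(.43,.17,.09)&(Z>.03))
    rep('clip',reg&near(.41,-.285,.06)&(hsv[...,1]>120)&((hsv[...,0]<8)|(hsv[...,0]>172)))
    for nm,h in(('yellow',(22,32)),):
        pass
    for nm,x,y in(('bowl',.37,-.5),('jarw',.65,-.27),('jary',.62,.17),('cup',.38,.44),('spat',.3,-.05),('truf',.66,-.05),('carton',.55,.4)):
        rep(nm,reg&near(x,y,.1)&(Z>.008))
```

```text
top
stand px [ 6.20336549e-01 -5.78225763e-02  2.44040931e-04]
stand 394 med [ 0.574 -0.011  0.034] z [0.031 0.034 0.038] rect [575. -10.] [86. 41.] 89.1
cardtop 20 med [0.517 0.214 0.122] z [0.108 0.125 0.128] rect [515. 215.] [ 8. 16.] 1.3
card 89 med [0.509 0.219 0.08 ] z [0.031 0.081 0.126] rect [507. 216.] [22. 37.] 62.0
clip 5 med [ 0.467 -0.247  0.029] z [0.021 0.032 0.033] rect [ 467. -248.] [4. 3.] 89.5
bowl 885 med [ 0.428 -0.48   0.032] z [0.01  0.029 0.06 ] rect [ 405. -469.] [135. 129.] 89.7
jarw 692 med [ 0.697 -0.249  0.07 ] z [0.017 0.078 0.103] rect [ 675. -283.] [212. 107.] 29.0
jary 438 med [0.622 0.199 0.071] z [0.026 0.067 0.127] rect [620. 208.] [ 59. 200.] 88.7
cup 384 med [0.394 0.393 0.041] z [0.023 0.035 0.075] rect [400. 388.] [247.  80.] 36.6
spat 8270 med [ 0.257 -0.059  0.581] z [0.317 0.608 0.747] rect [299. -50.] [200. 199.] 89.8
truf 1446 med [ 0.649 -0.012  0.031] z [0.009 0.034 0.038] rect [660. -21.] [142. 200.] 89.8
carton 744 med [0.556 0.445 0.069] z [0.014 0.064 0.15 ] rect [565. 436.] [163. 201.] 37.7
scene
stand 333 med [ 0.576 -0.011  0.033]
[... 171 characters left out ...]
 [0.03  0.066 0.124] rect [511. 221.] [14. 37.] 27.2
clip 2
bowl 1292 med [ 0.423 -0.468  0.032] z [0.01  0.03  0.058] rect [ 428. -468.] [ 84. 135.] 0.1
jarw 710 med [ 0.685 -0.272  0.066] z [0.014 0.095 0.101] rect [ 661. -285.] [200. 152.] 8.0
jary 331 med [0.593 0.198 0.073] z [0.025 0.08  0.126] rect [620. 202.] [ 53. 200.] 89.9
cup 334 med [0.409 0.408 0.041] z [0.016 0.035 0.073] rect [389. 414.] [217. 151.] 66.4
spat 5810 med [ 0.252 -0.045  0.451] z [0.261 0.469 0.592] rect [300. -50.] [200. 199.] 89.9
truf 1467 med [ 0.64  -0.013  0.029] z [0.01  0.032 0.036] rect [660. -23.] [143. 200.] 89.9
carton 483 med [0.498 0.459 0.052] z [0.015 0.051 0.077] rect [555. 442.] [ 81. 200.] 78.7
```

View pics/crop.png

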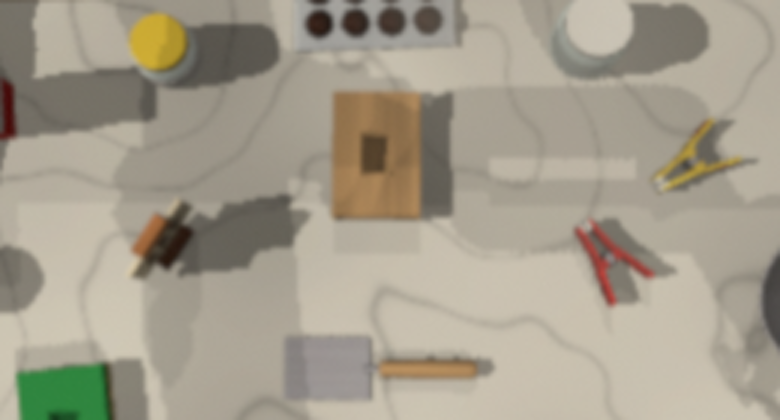

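The crop confirms it. The wooden stand's socket is at crop (373,153), and the stand's length runs up the picture. The red clip's white jaws are at (590,225), with handle ends at (612,303) and (650,273). The card runs from (135,272) to (185,208). The yellow clip and the green stand are the look-alikes. Next I'll get coordinates and the wrist camera geometry.

Run:
```python
from h import *
from scipy.spatial.transform import Rotation as Ro
p=manip.camera_params('top'); f=lambda x,y:(200+x/3,130+y/3)
for n,q,z in(('socket',f(373,153),.034),('st corners',f(333,93),.034),('',f(420,93),.034),('',f(420,218),.034),('',f(333,218),.034),('grip',f(150,234),.126),('jaw',f(590,225),.03),('h1',f(612,303),.03),('h2',f(650,273),.03),('jarw',f(598,25),.1),('bowl',(480,230),.06),('jary',f(158,42),.085),('spat',f(430,368),.01)):
    print(n,plane(p,q,z).round(3)[0])
w=manip.camera_params('wrist');o=manip.observe()
Rt=Ro.from_quat(o['tool_rot']).as_matrix();cp=-np.array(w['R']).T@w['t']
print('cam in tool',Rt.T@(cp-o['tcp_pos']));print((np.array(w['R'])@Rt).round(3));print(w['K'],w['k1']);print('tool\n',Rt.round(3))
s=np.load('scene0.npz');ps=manip.camera_params('scene')
for n,q in(('sock',(326,226)),('grip',(361,155)),('pin',(236,245))):
    c,d=ray(ps,q);D=s['d'][q[1],q[0]];print(n,(c+d*D).round(3))
```

```text
socket [ 0.62  -0.009  0.034]
st corners [0.683 0.032 0.034]
 [ 0.681 -0.058  0.034]
 [ 0.552 -0.056  0.034]
 [0.553 0.033 0.034]
grip [0.533 0.203 0.126]
jaw [ 0.542 -0.229  0.03 ]
h1 [ 0.462 -0.249  0.03 ]
h2 [ 0.492 -0.289  0.03 ]
jarw [ 0.733 -0.232  0.1  ]
bowl [ 0.461 -0.471  0.06 ]
jary [0.729 0.204 0.085]
spat [ 0.398 -0.064  0.01 ]
cam in tool [ 0.06681355  0.00083917 -0.14296274]
[[-0.001  1.    -0.   ]
 [-0.965 -0.001 -0.264]
 [-0.264 -0.     0.965]]
[[295.7955891    0.         324.63267241]
 [  0.         295.7955891  195.8973891 ]
 [  0.           0.           1.        ]] -0.00847966777762114
tool
 [[ 0.952  0.307 -0.   ]
 [ 0.307 -0.952  0.002]
 [ 0.    -0.002 -1.   ]]
sock [[0.616 0.001 0.009]]
grip [[0.542 0.195 0.123]]
pin [[ 0.51  -0.247  0.029]]
```

```bash
cat > plan.py <<'E'
import sys,json
from h import *
from scipy.spatial.transform import Rotation as Ro
def tool(yaw):  # tool down, tool x at yaw (deg)
    y=np.radians(yaw); return Ro.from_matrix(np.array([[np.cos(y),np.sin(y),0],[np.sin(y),-np.cos(y),0],[0,0,-1.]]))
def plan(way,g,step=28.,deg=9.5,start=None):
    """way: list of (x,y,z,yaw,[rows]); rows of the servo tool"""
    o=manip.observe(); P=np.array(o['tcp_pos']);R=Ro.from_quat(o['tool_rot'])
    if start: P=np.array(start[:3],float);R=tool(start[3])
    out=[]
    for w in way:
        T=np.array(w[:3]);RT=tool(w[3])
        rel=(R.inv()*RT).as_rotvec(degrees=True); loc=R.inv().apply(T-P)
        n=w[4] if len(w)>4 else max(1,int(np.ceil(max(np.abs(loc).max()/step*1e3,np.linalg.norm(rel)/deg))))
        for k in range(n):
            d=R.inv().apply(T-P)/(n-k); r=(R.inv()*RT).as_rotvec(degrees=True)/(n-k)
            d=np.clip(np.round(d/.03,2),-1,1); r=np.clip(np.round(r/10,2),-1,1)
            P=P+R.apply(d*.03); R=R*Ro.from_rotvec(r*10,degrees=True)
            out.append([(r+0.).tolist(),(d+0.).tolist(),g])
    print(len(out),'rows end',P.round(4)); print(json.dumps(out).replace(' ',''))
E
python3 -c "
from plan import *
plan([(.44,-.2,.25,85)],1)
plan([(.5,.15,.24,142)],1,start=(.44,-.2,.25,85))"
```

```text
13 rows end [ 0.4343 -0.2326  0.2499]
[[[0.0,0.0,-0.52],[0.92,-0.7,-0.05],1],[[0.0,0.0,-0.52],[0.98,-0.62,-0.05],1],[[0.0,0.0,-0.52],[1.0,-0.53,-0.05],1],[[0.0,0.0,-0.52],[1.0,-0.43,-0.05],1],[[0.0,0.0,-0.51],[1.0,-0.33,-0.05],1],[[0.0,0.0,-0.52],[1.0,-0.23,-0.05],1],[[0.0,0.0,-0.51],[1.0,-0.12,-0.05],1],[[0.0,0.0,-0.52],[1.0,-0.01,-0.05],1],[[0.0,0.0,-0.51],[1.0,0.1,-0.05],1],[[0.0,0.0,-0.52],[1.0,0.23,-0.05],1],[[0.0,0.0,-0.51],[1.0,0.35,-0.04],1],[[0.0,0.0,-0.52],[1.0,0.5,-0.05],1],[[0.0,-0.01,-0.51],[1.0,0.69,-0.04],1]]
13 rows end [0.5002 0.15   0.2401]
[[[0.0,0.0,-0.44],[0.91,0.08,0.03],1],[[0.0,0.0,-0.44],[0.9,0.14,0.03],1],[[0.0,0.0,-0.44],[0.88,0.21,0.02],1],[[0.0,0.0,-0.44],[0.87,0.28,0.03],1],[[0.0,0.0,-0.44],[0.84,0.35,0.02],1],[[0.0,0.0,-0.44],[0.81,0.41,0.03],1],[[0.0,0.0,-0.44],[0.78,0.47,0.02],1],[[0.0,0.0,-0.44],[0.74,0.53,0.03],1],[[0.0,0.0,-0.44],[0.7,0.58,0.02],1],[[0.0,0.0,-0.43],[0.65,0.64,0.03],1],[[0.0,0.0,-0.44],[0.6,0.68,0.02],1],[[0.0,0.0,-0.43],[0.55,0.73,0.03],1],[[0.0,0.0,-0.44],[0.49,0.77,0.02],1]]
```

Emit:
servo_tool(targets=[[[0,0,-0.5],[0.9,-0.7,-0.05],1],[[0,0,-0.5],[1,-0.6,-0.05],1],[[0,0,-0.5],[1,-0.5,-0.05],1],[[0,0,-0.5],[1,-0.4,-0.05],1],[[0,0,-0.5],[1,-0.3,-0.05],1],[[0,0,-0.5],[1,-0.2,-0.05],1],[[0,0,-0.5],[1,-0.1,-0.05],1],[[0,0,-0.5],[1,0,-0.05],1],[[0,0,-0.5],[1,0.1,-0.05],1],[[0,0,-0.5],[1,0.2,-0.05],1],[[0,0,-0.5],[1,0.35,-0.05],1],[[0,0,-0.5],[1,0.5,-0.05],1]])

```text
time: 1.6
tcp_pos: [0.4162, -0.2655, 0.2491]
tool_rot: [0.777, 0.629, -0.0, -0.0]
force: [0.9, -0.9, 0.8]
gripper_width: 1.006
gripper_force: 0.0
```

Run:
```python
from plan import *
import pickle
im,d,p=grab('wrist');save('w1.png',im);pickle.dump((im,d,p),open('w1.pkl','wb'))
plan([(.5,.16,.25,142,12)],1)
```

```text
12 rows end [0.4955 0.1551 0.2501]
[[[0.0,0.0,-0.53],[1.0,-0.02,0.0],1],[[0.0,0.0,-0.53],[1.0,0.09,0.0],1],[[0.0,0.0,-0.53],[1.0,0.21,0.0],1],[[0.0,0.0,-0.53],[1.0,0.32,0.0],1],[[0.0,0.0,-0.53],[1.0,0.44,0.0],1],[[0.0,0.0,-0.53],[1.0,0.55,0.0],1],[[0.0,0.0,-0.53],[1.0,0.66,0.0],1],[[0.0,0.0,-0.53],[1.0,0.77,0.0],1],[[0.0,0.0,-0.53],[1.0,0.87,0.0],1],[[0.01,0.0,-0.53],[1.0,0.97,0.01],1],[[0.0,0.0,-0.54],[0.97,1.0,0.0],1],[[0.01,0.0,-0.53],[0.86,1.0,0.0],1]]
```

View pics/w1.png

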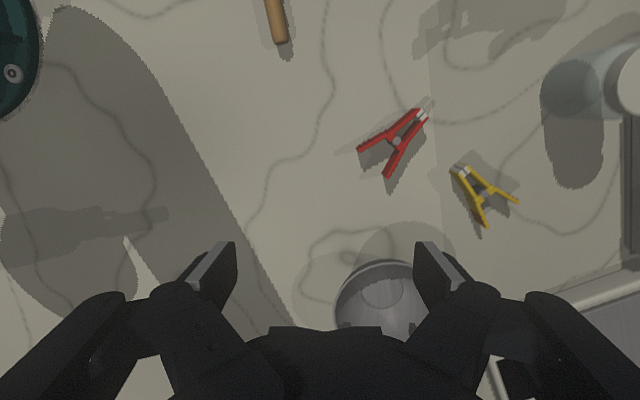

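The red clip is in the wrist view. Its white jaws are at (428,105), pin at (397,140), and handle ends at (360,150) and (386,176). The yellow clip is at (480,192). Moving on to the card.

Emit:
servo_tool(targets=[[[0,0,-0.5],[1,0,0],1],[[0,0,-0.5],[1,0.1,0],1],[[0,0,-0.5],[1,0.2,0],1],[[0,0,-0.5],[1,0.3,0],1],[[0,0,-0.5],[1,0.4,0],1],[[0,0,-0.5],[1,0.5,0],1],[[0,0,-0.5],[1,0.6,0],1],[[0,0,-0.5],[1,0.7,0],1],[[0,0,-0.6],[1,0.8,0],1],[[0,0,-0.6],[1,0.9,0],1],[[0,0,-0.6],[0.9,1,0],1],[[0,0,-0.5],[0.8,1,0],1]])

```text
time: 3.15
tcp_pos: [0.4971, 0.1433, 0.249]
tool_rot: [0.334, 0.943, -0.0, -0.0]
force: [-0.1, -0.1, -0.2]
gripper_width: 0.999
gripper_force: 0.0
```

```bash
cat > meas.py <<'E'
from h import *
import pickle
from scipy.spatial.transform import Rotation as Ro
# clip from w1: red mask + pin, rays onto z=.03
im,d,p=pickle.load(open('w1.pkl','rb'))
hsv=cv2.cvtColor(im,cv2.COLOR_RGB2HSV)
m=((hsv[...,0]<6)|(hsv[...,0]>173))&(hsv[...,1]>130)&(hsv[...,2]>90)
v,u=np.nonzero(m); q=plane(p,np.c_[u,v],.03); k=(abs(q[:,0]-.5)<.07)&(abs(q[:,1]+.25)<.07)
top=pts(p,np.c_[u,v],d[v,u])[k]; print('clip z',np.percentile(top[:,2],[5,50,95]).round(4))
h=top[top[:,2]>.026]; print('clip rect',cv2.minAreaRect((h[:,:2]*1000).astype(np.float32)), h.mean(0))
print('jaw,pin,h1,h2',plane(p,[(428,105),(397,140),(360,150),(386,176)],.03).round(4).tolist())
E
python3 - <<'E'
from plan import *
import pickle
exec(open('meas.py').read())
im,d,p=grab('wrist');save('w2.png',im);pickle.dump((im,d,p),open('w2.pkl','wb'))
o=manip.observe();print(o['time'],o['tcp_pos'],Ro.from_quat(o['tool_rot']).as_matrix()[:,0])
c=cloud(d,p)
for lo,hi,n in((.115,.135,'grip top'),(.03,.038,'stand')):
    m=(d>0)&(c[...,2]>lo)&(c[...,2]<hi)&((abs(c[...,0]-.533)<.06)&(abs(c[...,1]-.2)<.06) if n[0]=='g' else (abs(c[...,0]-.618)<.08)&(abs(c[...,1]+.01)<.07))
    q=c[m]
    if len(q)>10:
        r=cv2.minAreaRect((q[:,:2]*1000).astype(np.float32));print(n,len(q),q.mean(0).round(4),np.round(r[0],1),np.round(r[1],1),round(r[2],1))
E
```

```text
clip z [0.0096 0.0297 0.0313]
clip rect ((494.1632385253906, -223.43516540527344), (83.7556381225586, 109.96415710449219), 34.9820442199707) [ 0.50790145 -0.24682386  0.03383953]
jaw,pin,h1,h2 [[0.5512, -0.2151, 0.03], [0.5097, -0.2477, 0.03], [0.4638, -0.2502, 0.03], [0.4898, -0.2887, 0.03]]
3.2 [0.49745872 0.14728859 0.24912237] [-0.78014938  0.62558923  0.0022501 ]
grip top 825 [0.5309 0.2049 0.1252] [532.3 205.1] [14.4 44.3] 55.7
stand 4140 [ 0.6073 -0.0046  0.0342] [619.6 -11.3] [ 91.2 132.1] 88.8
```

View pics/w2.png

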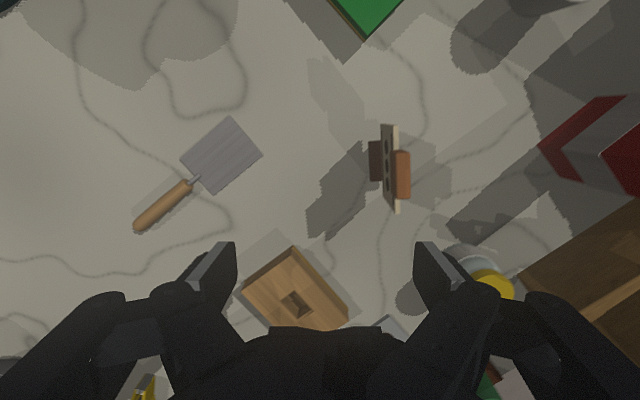

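The card is upright near (392,165), with its brown grip bar at (402,175). The wooden stand's socket is at (297,304). The grip measures 14x44 with its top at z 0.125, and the stand top is at 0.034, so both match the text. Next I'll refine the socket and plan the grasp.

Run:
```python
from plan import *
import pickle
im,d,p=pickle.load(open('w2.pkl','rb'))
v,u=np.mgrid[0:400,0:640];uv=np.c_[u.ravel(),v.ravel()]
q=plane(p,uv,.034).reshape(400,640,3);c=cloud(d,p)
near=(abs(q[...,0]-.619)<.03)&(abs(q[...,1]+.011)<.03)
m=near&(c[...,2]<.030);r=cv2.minAreaRect((q[m][:,:2]*1000).astype(np.float32));print('depth socket',m.sum(),np.round(r[0],1),np.round(r[1],1),round(r[2],1))
g=cv2.cvtColor(im,cv2.COLOR_RGB2GRAY);m=near&(g<75);r=cv2.minAreaRect((q[m][:,:2]*1000).astype(np.float32));print('dark socket',m.sum(),np.round(r[0],1),np.round(r[1],1),round(r[2],1))
gt=(c[...,2]>.118)&(c[...,2]<.135)&(abs(c[...,0]-.533)<.04)&(abs(c[...,1]-.205)<.04)
P=c[gt][:,:2];e=np.linalg.eigh(np.cov(P.T))[1][:,1];print('card yaw',np.degrees(np.arctan2(e[1],e[0])))
st=(abs(c[...,2]-.034)<.005)&(abs(c[...,0]-.619)<.08)&(abs(c[...,1]+.011)<.06)
# long edges of the stand
P=c[st]
for s in(0,1):
    xs=np.arange(.57,.67,.005);f=[(x,np.percentile(P[abs(P[:,0]-x)<.003][:,1],98 if s else 2)) for x in xs if (abs(P[:,0]-x)<.003).sum()>20];print('edge',np.degrees(np.arctan(np.polyfit(*np.array(f).T,1)[0])),np.mean([a[1] for a in f]))
plan([(.532,.205,.16,145),(.532,.205,.094,145)],1)
```

```text
depth socket 410 [617.4  -9.6] [25.2 37. ] 88.6
dark socket 312 [624.2 -18.1] [44.5 49.6] 89.0
card yaw 146.2665460967287
edge 24.2407048458001 -0.04209236272635189
edge -1.1975268790301656 0.03368519659882082
7 rows end [0.5319 0.205  0.0939]
[[[0.0,0.0,-0.09],[0.07,0.55,0.74],1],[[0.01,0.0,-0.09],[0.07,0.56,0.75],1],[[0.0,-0.01,-0.1],[0.06,0.56,0.74],1],[[0.01,0.0,-0.09],[0.05,0.55,0.75],1],[[0.0,0.0,0.0],[0.0,0.0,0.73],1],[[0.0,0.0,0.0],[0.0,0.0,0.73],1],[[0.0,0.0,0.0],[0.0,0.0,0.74],1]]
```

Emit:
servo_tool(targets=[[[0,0,-0.12],[0.05,0.55,0.75],1],[[0,0,-0.12],[0.05,0.55,0.75],1],[[0,0,-0.12],[0.05,0.55,0.75],1],[[0,0,-0.11],[0.05,0.55,0.75],1],[[0,0,0],[0,0,0.73],1],[[0,0,0],[0,0,0.73],1],[[0,0,0],[0,0,0.73],1],[[0,0,0],[0,0,0],1]])

```text
time: 4.2
tcp_pos: [0.5307, 0.1975, 0.0919]
tool_rot: [0.296, 0.955, -0.001, -0.002]
force: [-0.2, 0.4, 0.2]
gripper_width: 1.003
gripper_force: 0.0
```

Emit:
servo_tool(targets=[[[0,0,0],[0.1,0.24,0],1],[[0,0,0],[0,0,0],-1],[[0,0,0],[0,0,0],-1],[[0,0,0],[0,0,0],-1],[[0,0,0],[0,0,0],-1],[[0,0,0],[0,0,0],-1],[[0,0,0],[0,0,0],-1],[[0,0,0],[0,0,0],-1]], grip_force=40)

```text
time: 5.2
tcp_pos: [0.5341, 0.2057, 0.0939]
tool_rot: [0.296, 0.955, 0.0, 0.0]
force: [-1.5, -1.3, 6.2]
gripper_width: 0.154
gripper_force: 41.0
```

```bash
python3 -c "
from plan import *
o=manip.observe();print(o['tcp_pos'],o['tool_rot'],o['gripper_width'],o['gripper_force'],Ro.from_quat(o['tool_rot']).as_matrix().round(4).tolist())
plan([(*(np.array(o['tcp_pos'])[:2]),.17,146),(.617,-.01,.17,178.7)],-1)"
```

```text
[0.53414748 0.20573302 0.09389346] [2.95989468e-01 9.55191197e-01 3.37238576e-05 1.03891845e-04] 0.15432867449663348 41.02854609489441 [[-0.8248, 0.5655, 0.0002], [0.5655, 0.8248, 0.0], [-0.0002, 0.0001, -1.0]]
10 rows end [ 0.6169 -0.0101  0.1701]
[[[0.0,0.0,-0.01],[0.0,0.0,-0.85],-1],[[0.0,0.0,-0.02],[0.0,0.0,-0.84],-1],[[0.0,0.0,-0.01],[0.0,0.0,-0.85],-1],[[0.0,0.0,-0.47],[-0.9,-0.63,0.0],-1],[[0.0,0.0,-0.47],[-0.85,-0.7,0.0],-1],[[0.0,0.0,-0.47],[-0.79,-0.77,0.0],-1],[[0.0,0.0,-0.47],[-0.72,-0.83,0.0],-1],[[0.0,0.0,-0.46],[-0.65,-0.89,0.0],-1],[[0.0,0.0,-0.47],[-0.58,-0.94,0.0],-1],[[0.0,0.0,-0.46],[-0.49,-0.98,0.0],-1]]
```

Emit:
servo_tool(targets=[[[0,0,0],[0,0,-0.5],-1],[[0,0,0],[0,0,-1],-1],[[0,0,0],[0,0,-1],-1],[[0,0,-0.47],[-0.9,-0.63,0],-1],[[0,0,-0.47],[-0.85,-0.7,0],-1],[[0,0,-0.47],[-0.8,-0.77,0],-1],[[0,0,-0.47],[-0.75,-0.83,0],-1],[[0,0,-0.47],[-0.65,-0.9,0],-1],[[0,0,-0.47],[-0.6,-0.95,0],-1],[[0,0,-0.47],[-0.5,-1,0],-1],[[0,0,0],[0,0,0],-1],[[0,0,0],[0,0,0],-1]])

```text
time: 6.7
tcp_pos: [0.6168, -0.0119, 0.1688]
tool_rot: [0.014, 1.0, 0.0, -0.0]
force: [0.0, 0.0, -0.9]
gripper_width: 0.16
gripper_force: 40.2
```

Run:
```python
from plan import *
import pickle
o=manip.observe();R=Ro.from_quat(o['tool_rot']).as_matrix();print(o['tcp_pos'],R.round(4).tolist(),np.degrees(np.arctan2(R[1,0],R[0,0])),o['gripper_width'])
im,d,p=grab('wrist');save('w3.png',im);pickle.dump((im,d,p),open('w3.pkl','wb'))
print('to hover',R.T@(np.array([.6185,-.0096,.17])-o['tcp_pos'])/.03)
```

```text
[ 0.61683242 -0.01193476  0.16879124] [[-0.9996, 0.028, -0.0005], [0.028, 0.9996, 0.0007], [0.0005, 0.0007, -1.0]] 178.39605024743435 0.1598804089348456
to hover [-0.05336668  0.07937898 -0.04026132]
```

View pics/w3.png

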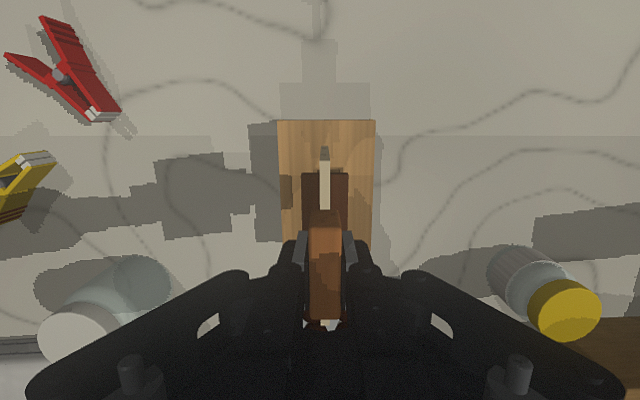

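The card hangs upright and aligned over the stand. The collar's near edge runs from (302,174) to (348,174), and the stand's near edge from (278,121) to (375,121).

Run:
```python
from plan import *
import pickle
im,d,p=pickle.load(open('w3.pkl','rb'));c=cloud(d,p)
P=c[(abs(c[...,2]-.034)<.004)&(abs(c[...,0]-.565)<.008)&(abs(c[...,1])<.08)];print('stand y range',np.percentile(P[:,1],[1,99]),P[:,1].mean(),np.percentile(P[:,0],[1]))
Q=c[(abs(c[...,2]-.105)<.006)&(abs(c[...,0]-.594)<.012)&(abs(c[...,1])<.04)];print('collar',len(Q),np.percentile(Q[:,1],[2,50,98]),np.percentile(Q[:,0],[2,98]),np.median(Q[:,2]))
# board top at z ~.176: its near end
B=c[(abs(c[...,2]-.175)<.006)&(abs(c[...,0]-.58)<.025)&(abs(c[...,1]+.01)<.03)];print('board',len(B),np.percentile(B[:,1],[5,50,95]),np.percentile(B[:,0],[2,98]),np.polyfit(B[:,0],B[:,1],1),np.median(B[:,2]))
# clip from this view
hsv=cv2.cvtColor(im,cv2.COLOR_RGB2HSV)
m=((hsv[...,0]<6)|(hsv[...,0]>173))&(hsv[...,1]>150)&(hsv[...,2]>70)&(c[...,2]>.024)&(c[...,2]<.036)&(abs(c[...,0]-.5)<.06)&(abs(c[...,1]+.25)<.06)
q=c[m];r=cv2.minAreaRect((q[:,:2]*1000).astype(np.float32));print('clip',m.sum(),np.round(r[0],1),np.round(r[1],1),r[2],np.median(q[:,2]))
print('jaw,pin,h',plane(p,[(107,112),(60,75)],.03).round(4).tolist())
```

```text
stand y range [-0.05431468  0.03398521] -0.010216032192219985 [0.55714904]
collar 809 [-0.02900728 -0.0171229   0.00375803] [0.59001089 0.60576232] 0.10513344493165644
board 612 [-0.01453527 -0.01196297 -0.00945806] [0.57040762 0.59382558] [-0.01592436 -0.00272626] 0.17523369865421845
clip 1680 [ 509.4 -246.6] [85.2 53.2] 35.681453704833984 0.029826717335290853
jaw,pin,h [[0.5416, -0.211, 0.03], [0.5085, -0.2464, 0.03]]
```

Emit:
servo_tool(targets=[[[0,0,0],[-0.07,0.06,0.3],-1],[[0,0,0],[0,0,0.5],-1],[[0,0,0],[0,0,0.4],-1],[[0,0,0],[0,0,0.2],-1],[[0,0,0],[0,0,0.15],-1],[[0,0,0],[0,0,0.15],-1]])

```text
time: 7.5
tcp_pos: [0.6273, -0.011, 0.1236]
tool_rot: [0.014, 1.0, -0.0, 0.008]
force: [5.0, 1.3, 29.6]
gripper_width: 0.16
gripper_force: 46.5
```

Run:
```python
from plan import *
import pickle
o=manip.observe();R=Ro.from_quat(o['tool_rot']).as_matrix();print(o['tcp_pos'],R.round(4).tolist(),o['force'],o['torque'],o['joint_velocities'])
im,d,p=grab('wrist');save('w4.png',im);pickle.dump((im,d,p),open('w4.pkl','wb'))
o=manip.observe();print(o['tcp_pos'],o['force'])
```

```text
[ 0.62726113 -0.01102336  0.12363895] [[-0.9995, 0.0272, 0.0166], [0.0272, 0.9996, -0.0011], [-0.0166, -0.0006, -0.9999]] [ 4.98861224  1.25284505 29.55087799] [ 0.42378414 -0.3338638  -0.0912915 ] [ 0.00111547  0.02947672  0.00281207  0.00151171 -0.08798116  0.00122968]
[ 0.62758684 -0.01103794  0.12353606] [ 4.74670354  1.27792427 28.45932387]
```

View pics/w4.png

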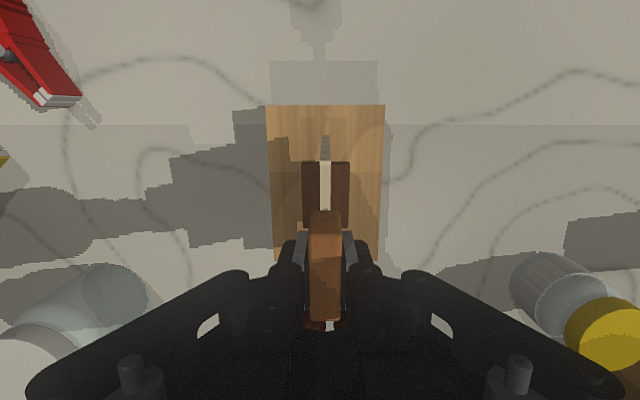

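Contact came early: 29 N, with the tool pushed toward +x. I'll measure where the card now sits relative to the stand.

Run:
```python
from plan import *
import pickle
for f,zb in(('w3.pkl',.175),('w4.pkl',.13)):
    im,d,p=pickle.load(open(f,'rb'));c=cloud(d,p)
    P=c[(abs(c[...,2]-.034)<.005)&(abs(c[...,0]-.57)<.05)&(abs(c[...,1]+.01)<.03)];print(f,'stand near x',np.percentile(P[:,0],[.5,2]))
    v,u=np.mgrid[0:400,310:345];
    B=c[100:215,318:334].reshape(-1,3);B=B[(B[:,2]>.05)&(B[:,0]<.606)]
    top=B[B[:,2]>np.percentile(B[:,2],60)-.004];print('board top z',np.median(top[:,2]),'near x',np.percentile(top[:,0],[1,3]),'y',np.median(top[:,1]),'fit z(x)',np.polyfit(top[:,0],top[:,2],1))
    C=c[150:215,303:347].reshape(-1,3);b=np.median(B[:,2])
    zc=zb-.07;Q=C[abs(C[:,2]-zc)<.008];print('collar',len(Q),Q.mean(0),np.percentile(Q[:,0],[1,3]),np.percentile(Q[:,1],[2,98]),'z(x)',np.polyfit(Q[:,0],Q[:,2],1))
```

```text
w3.pkl stand near x [0.55434707 0.55522696]
board top z 0.17528571022392106 near x [0.5702249  0.57043634] y -0.011935225366374699 fit z(x) [-0.37013334  0.39296518]
collar 1279 [ 0.60376434 -0.01243647  0.1050142 ] [0.59000718 0.59038224] [-0.02800034  0.0029795 ] z(x) [0.03277237 0.08522741]
w4.pkl stand near x [0.55426756 0.55500369]
board top z 0.1345902201969865 near x [0.57010814 0.57949583] y -0.010673111026147772 fit z(x) [-0.60081915  0.49183545]
collar 1653 [ 0.61062296 -0.01161962  0.06237274] [0.59312888 0.59346651] [-0.02690274  0.00361839] z(x) [-0.0547821   0.09582395]
```

Emit:
servo_tool(targets=[[[0,0,0],[0,0,-0.5],-1],[[0,0,0],[0,0,-0.4],-1],[[0,0,0],[0,0,0],-1],[[0,0,0],[0,0,0],-1]])

```text
time: 8.05
tcp_pos: [0.6186, -0.0105, 0.1438]
tool_rot: [0.013, 1.0, 0.0, -0.001]
force: [-0.5, 0.3, -1.2]
gripper_width: 0.158
gripper_force: 42.4
```

```bash
cat > look.py <<'E'
from plan import *
import pickle
o=manip.observe();R=Ro.from_quat(o['tool_rot']).as_matrix();print(o['time'],o['tcp_pos'].round(4) if hasattr(o['tcp_pos'],'round') else o['tcp_pos'],R[:,2].round(4),np.degrees(np.arctan2(R[1,0],R[0,0])),np.round(o['force'],1))
im,d,p=grab('wrist');c=cloud(d,p)
# profile down the board's top edge and collar along the middle columns
B=c[60:225,318:334].reshape(-1,3)
zt=np.percentile(B[B[:,0]<.606][:,2],95);print('zt',zt)
top=B[(abs(B[:,2]-zt)<.006)];print('board top',len(top),np.polyfit(top[:,0],top[:,2],1) if len(top)>5 else'','near',np.percentile(top[:,0],[1,5]),'z',np.median(top[:,2]),'y',np.median(top[:,1]))
C=c[100:225,300:350].reshape(-1,3);Q=C[(abs(C[:,2]-(zt-.07))<.01)];print('collar',len(Q),np.percentile(Q[:,0],[1,5]),'z(x)',np.polyfit(Q[:,0],Q[:,2],1),Q.mean(0),np.percentile(Q[:,1],[2,98]))
pickle.dump((im,d,p),open('last.pkl','wb'))
E
python3 look.py
```

```text
8.05 [ 0.6186 -0.0105  0.1438] [-1.5e-03  3.0e-04 -1.0e+00] 178.46619642080842 [-0.5  0.3 -1.2]
zt 0.16480364219096763
board top 185 [ 5.92462732 -3.36188771] near [0.59428046 0.59450414] z 0.16503471973952993 y -0.01017698610953508
collar 142 [0.56418959 0.564297  ] z(x) [-0.40202839  0.32178058] [ 0.58103458 -0.00994355  0.08818819] [-0.02595444  0.00559192]
```

Run:
```python
from plan import *
import pickle
im,d,p=pickle.load(open('last.pkl','rb'));c=cloud(d,p)
B=c[100:230,320:331].reshape(-1,3)
S=B[(B[:,0]>.55)&(B[:,0]<.61)&(B[:,2]>.142)&(B[:,2]<.156)]
print('board',len(S),np.percentile(S[:,0],[1,50,99]),np.polyfit(S[:,0],S[:,2],1),np.median(S[:,2]),np.median(S[:,1]))
C=c[100:230,300:350].reshape(-1,3);Q=C[(abs(C[:,2]-.08)<.007)&(C[:,0]>.588)&(C[:,0]<.618)]
print('collar',len(Q),np.percentile(Q[:,0],[1,5,99]),np.polyfit(Q[:,0],Q[:,2],1),np.median(Q[:,2]))
E=c[100:230,320:331].reshape(-1,3);E=E[(E[:,2]>.085)&(E[:,2]<.146)&(E[:,0]<.585)&(E[:,0]>.56)];print('edge x(z)',len(E),np.polyfit(E[:,2],E[:,0],1),E[:,0].min() if len(E) else 0)
```

```text
board 495 [0.56990712 0.58381598 0.59503594] [0.10059998 0.09514476] 0.15477753377508038 -0.01025016842267708
collar 1421 [0.58840339 0.58939022 0.61782992] [-0.10293265  0.1448673 ] 0.0828697574470508
edge x(z) 189 [0.10176915 0.55539071] 0.5641460116427719
```

Emit:
servo_tool(targets=[[[0,-0.57,0],[0,0,0],-1],[[0,0,0],[0,0,0],-1],[[0,0,0],[0,0,0],-1]], grip_force=100)

```text
time: 8.48
tcp_pos: [0.6194, -0.0106, 0.1445]
tool_rot: [0.013, 0.999, -0.001, 0.049]
force: [0.2, -0.5, -0.6]
gripper_width: 0.146
gripper_force: 98.4
```

```bash
cat > look2.py <<'E'
from plan import *
import pickle,sys
o=manip.observe();R=Ro.from_quat(o['tool_rot']).as_matrix();P=np.array(o['tcp_pos']);print(o['time'],P.round(4),R[:,2].round(4),np.round(o['force'],1))
im,d,p=grab('wrist');c=cloud(d,p);pickle.dump((im,d,p),open('last.pkl','wb'))
zc=P[2]-.064
C=c[100:230,300:350].reshape(-1,3);Q=C[(abs(C[:,2]-zc)<.006)&(C[:,0]>.58)&(C[:,0]<.62)]
print('collar',len(Q),np.percentile(Q[:,0],[1,3]),np.percentile(Q[:,1],[1,99]),np.polyfit(Q[:,0],Q[:,2],1),np.median(Q[:,2]))
E=c[100:230,320:331].reshape(-1,3);E=E[(E[:,2]>zc+.005)&(E[:,2]<zc+.065)&(E[:,0]<.59)&(E[:,0]>.56)];print('edge x(z)',len(E),np.polyfit(E[:,2],E[:,0],1),'x mean',E[:,0].mean(),'y',np.median(E[:,1]))
S=c[(abs(c[...,2]-.034)<.005)&(abs(c[...,0]-.575)<.012)&(abs(c[...,1]+.01)<.06)];print('stand y',np.percentile(S[:,1],[1,99]))
E
python3 look2.py
```

```text
8.475 [ 0.6194 -0.0106  0.1445] [ 0.0977 -0.0025 -0.9952] [ 0.2 -0.5 -0.6]
collar 1501 [0.59058853 0.59087932] [-0.02773444  0.0054769 ] [0.0407623  0.05719173] 0.08199918515982874
edge x(z) 198 [0.0024626  0.57072576] x mean 0.5710215259004328 y -0.009977923219354722
stand y [-0.05447746  0.03383144]
```

Emit:
servo_tool(targets=[[[0,0,0],[-0.1,0,0],-1],[[0,0,0],[0.03,0,0.3],-1],[[0,0,0],[0.03,0,0.3],-1],[[0,0,0],[0.01,0,0.1],-1],[[0,0,0],[0.01,0,0.1],-1],[[0,0,0],[0,0,0],-1]])

```text
time: 9.28
tcp_pos: [0.6221, -0.0106, 0.1205]
tool_rot: [0.013, 0.999, -0.001, 0.049]
force: [-1.3, -0.4, -0.4]
gripper_width: 0.149
gripper_force: 98.4
```

Emit:
servo_tool(targets=[[[0,0,0],[0.02,0,0.15],-1],[[0,0,0],[0.02,0,0.15],-1],[[0,0,0],[0.01,0,0.12],-1],[[0,0,0],[0,0,0],-1]])

```text
time: 9.78
tcp_pos: [0.6218, -0.0106, 0.1077]
tool_rot: [0.013, 0.999, -0.001, 0.049]
force: [0.5, 0.9, -1.0]
gripper_width: 0.153
gripper_force: 98.4
```

Emit:
servo_tool(targets=[[[0,0,0],[0.01,0,0.08],-1],[[0,0,0],[0.01,0,0.07],-1],[[0,0,0],[0,0,0],-1]])

```text
time: 10.15
tcp_pos: [0.6223, -0.0106, 0.1047]
tool_rot: [0.013, 0.999, -0.001, 0.05]
force: [-2.8, 0.8, 6.9]
gripper_width: 0.148
gripper_force: 99.9
```

```bash
python3 look2.py
```

```text
10.15 [ 0.6223 -0.0106  0.1047] [ 0.1004 -0.0027 -0.9949] [-2.8  0.8  6.9]
collar 1580 [0.58112761 0.58309055] [-0.02798325  0.00604396] [ 0.17057245 -0.0618207 ] 0.04206494053049609
edge x(z) 200 [0.00068185 0.57380571] x mean 0.5738606550125518 y -0.009976372456808835
stand y [-0.05450968  0.0337971 ]
```

Collar top is at 0.042, which is flat on the stand, and the card is vertical. It is home, so I'll release and back off.

Emit:
servo_tool(targets=[[[0,0,0],[0,0,-0.04],0],[[0,0,0],[0,0,0],1],[[0,0,0],[0,0,0],1],[[0,0,0],[0,0,0],1],[[0,0,0],[0,0,0],1],[[0,0,0],[0,0,-0.7],1],[[0,0,0],[0,0,-1],1],[[0,0.57,0],[0,0,-1],1],[[0,0,0],[0,0,0],1]])

```text
time: 11.32
tcp_pos: [0.617, -0.0108, 0.1881]
tool_rot: [0.013, 1.0, -0.0, 0.003]
force: [0.8, 0.2, -1.4]
gripper_width: 1.0
gripper_force: 0.0
```

Run:
```python
from plan import *
import pickle
o=manip.observe();print(o['time'],o['tcp_pos'],o['gripper_width'],o['force'])
im,d,p=grab('wrist');save('w5.png',im);c=cloud(d,p)
g=(c[...,2]>.132)&(c[...,2]<.143)&(abs(c[...,0]-.619)<.04)&(abs(c[...,1]+.01)<.03);q=c[g]
if g.sum()>10:
    r=cv2.minAreaRect((q[:,:2]*1000).astype(np.float32));print('grip',g.sum(),np.round(r[0],1),np.round(r[1],1),r[2],np.median(q[:,2]))
plan([(.475,-.27,.19,215.7)],1)
```

```text
11.325 [ 0.61703561 -0.01079602  0.18811699] 1.00049737154392 [ 0.78785324  0.19299458 -1.41888982]
grip 1219 [618.4 -11.3] [13.7 43.8] 88.82514953613281 0.13817207005016405
10 rows end [ 0.4751 -0.27    0.1901]
[[[0.0,0.0,-0.37],[0.44,-0.88,-0.01],1],[[0.0,0.0,-0.37],[0.5,-0.85,-0.01],1],[[0.0,0.0,-0.37],[0.55,-0.81,-0.01],1],[[0.0,0.0,-0.37],[0.61,-0.77,-0.02],1],[[0.0,0.0,-0.37],[0.65,-0.73,-0.01],1],[[0.0,0.0,-0.37],[0.7,-0.69,-0.02],1],[[0.0,0.0,-0.38],[0.75,-0.64,-0.01],1],[[0.0,0.01,-0.37],[0.78,-0.6,-0.02],1],[[-0.01,0.0,-0.38],[0.82,-0.54,-0.01],1],[[0.0,0.01,-0.37],[0.86,-0.49,-0.02],1]]
```

The card is home: grip top z is 0.138, as expected. Now to the clip.

Emit:
servo_tool(targets=[[[0,0,-0.37],[0.45,-0.9,0],1],[[0,0,-0.37],[0.5,-0.85,0],1],[[0,0,-0.37],[0.55,-0.8,0],1],[[0,0,-0.37],[0.6,-0.77,0],1],[[0,0,-0.37],[0.65,-0.73,0],1],[[0,0,-0.37],[0.7,-0.7,0],1],[[0,0,-0.37],[0.75,-0.65,0],1],[[0,0,-0.37],[0.8,-0.6,0],1],[[0,0,-0.37],[0.8,-0.55,0],1],[[0,0,-0.37],[0.85,-0.5,0],1],[[0,0,0],[0,0,0],1],[[0,0,0],[0,0,0],1]])

```text
time: 12.88
tcp_pos: [0.4734, -0.27, 0.1845]
tool_rot: [-0.304, 0.953, 0.001, -0.0]
force: [-0.4, -0.2, -0.2]
gripper_width: 1.0
gripper_force: 0.0
```

```bash
cat > clip.py <<'E'
from plan import *
o=manip.observe();R=Ro.from_quat(o['tool_rot']).as_matrix();P=np.array(o['tcp_pos']);print(o['time'],P.round(4),'yaw',np.degrees(np.arctan2(R[1,0],R[0,0]))%360)
im,d,p=grab('wrist');save('w6.png',im);c=cloud(d,p)
hsv=cv2.cvtColor(im,cv2.COLOR_RGB2HSV)
near=(abs(c[...,0]-.505)<.065)&(abs(c[...,1]+.25)<.065)&(c[...,2]>.024)&(c[...,2]<.036)
m=near&((hsv[...,0]<6)|(hsv[...,0]>173))&(hsv[...,1]>140)
for n,k in(('red',m),('all',near&~((hsv[...,0]>18)&(hsv[...,0]<35)&(hsv[...,1]>100)))):
    q=c[k];r=cv2.minAreaRect((q[:,:2]*1000).astype(np.float32));print(n,k.sum(),np.round(r[0],1),np.round(r[1],1),round(r[2],1),'z',np.median(q[:,2]),'px',np.argwhere(k).mean(0)[::-1])
E
python3 clip.py
```

```text
12.875 [ 0.4734 -0.27    0.1845] yaw 215.3849028930848
red 717 [ 509.2 -247.8] [85.  52.6] 35.5 z 0.030254121025323932 px [321.9930265  217.70571827]
all 1103 [ 510. -248.] [87.  53.2] 34.9 z 0.030057342474756832 px [322.22030825 219.50679964]
```

View pics/w6.png

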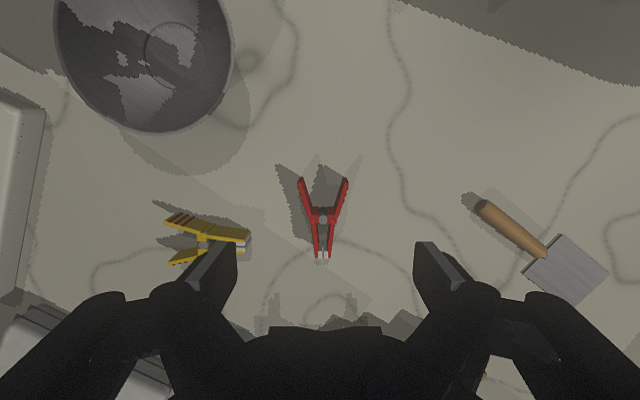

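The red clip is centred at (322,218), with handles up at (301,178) and (345,180) and jaws at (322,258). The yellow clip at (205,240) is clear of the finger path. Descending on the handles.

Emit:
servo_tool(targets=[[[0,0,0],[-0.12,-0.05,0.9],1],[[0,0,0],[-0.12,-0.06,1],1],[[0,0,0],[0,0,1],1],[[0,0,0],[0,0,1],1],[[0,0,0],[0,0,1],1],[[0,0,0],[0,0,0.6],1],[[0,0,0],[0,0,0.3],1],[[0,0,0],[0,0,0],1],[[0,0,0],[0,0,0],1]])

```text
time: 14.05
tcp_pos: [0.4823, -0.2695, 0.012]
tool_rot: [-0.305, 0.952, -0.0, 0.0]
force: [-0.5, -1.0, 0.1]
gripper_width: 0.997
gripper_force: 0.0
```

Emit:
servo_tool(targets=[[[0,0,0],[0,0.05,0.22],1],[[0,0,0],[0,0,0],-1],[[0,0,0],[0,0,0],-1],[[0,0,0],[0,0,0],-1],[[0,0,0],[0,0,0],-1],[[0,0,0],[0,0,0],-1],[[0,0,0],[0,0,0],-1],[[0,0,0],[0,0,0],-1]], grip_force=40)

```text
time: 15.05
tcp_pos: [0.4815, -0.2689, 0.006]
tool_rot: [-0.305, 0.952, -0.001, 0.001]
force: [-1.2, -0.3, 9.8]
gripper_width: 0.335
gripper_force: 39.0
```

Emit:
servo_tool(targets=[[[0,0,0],[0,0,-0.5],-1],[[0,0,0],[0,0,-1],-1],[[0,0,0],[0,0,-1],-1],[[0,0,0],[0,0,-0.5],-1],[[0,0,0],[0,0,0],-1],[[0,0,0],[0,0,0],-1]])

```text
time: 15.8
tcp_pos: [0.4802, -0.2677, 0.0939]
tool_rot: [-0.305, 0.953, 0.001, -0.0]
force: [0.2, 0.6, -0.9]
gripper_width: 0.329
gripper_force: 40.2
```

```bash
python3 -c "
from plan import *
o=manip.observe();print(o['tcp_pos'],o['gripper_width'],o['gripper_force'])
plan([(.44,-.012,.072,178.8)],-1)"
```

```text
[ 0.48018069 -0.26774973  0.09392306] 0.32897166369032727 40.152729749679565
9 rows end [ 0.4399 -0.0119  0.072 ]
[[[0.0,0.0,0.41],[-0.43,0.86,0.08],-1],[[0.0,0.0,0.41],[-0.37,0.89,0.08],-1],[[0.0,0.0,0.41],[-0.3,0.91,0.08],-1],[[0.0,0.0,0.41],[-0.24,0.93,0.08],-1],[[0.0,0.0,0.41],[-0.17,0.94,0.08],-1],[[0.0,0.0,0.4],[-0.1,0.95,0.09],-1],[[0.0,0.0,0.41],[-0.03,0.96,0.08],-1],[[0.0,0.0,0.4],[0.04,0.96,0.09],-1],[[0.01,-0.01,0.41],[0.1,0.95,0.08],-1]]
```

Emit:
servo_tool(targets=[[[0,0,0.41],[-0.4,0.85,0.1],-1],[[0,0,0.41],[-0.35,0.9,0.1],-1],[[0,0,0.41],[-0.3,0.9,0.1],-1],[[0,0,0.41],[-0.25,0.92,0.1],-1],[[0,0,0.41],[-0.15,0.95,0.1],-1],[[0,0,0.41],[-0.1,0.95,0.1],-1],[[0,0,0.41],[0,0.95,0.05],-1],[[0,0,0.4],[0.05,0.95,0.05],-1],[[0,0,0.4],[0.1,0.95,0.05],-1],[[0,0,0],[0,0,0],-1],[[0,0,0],[0,0,0],-1]])

```text
time: 17.18
tcp_pos: [0.4383, -0.0146, 0.0718]
tool_rot: [0.01, 1.0, -0.0, -0.0]
force: [0.0, -0.1, -1.7]
gripper_width: 0.336
gripper_force: 40.2
```

```bash
cat > fin.py <<'E'
from plan import *
import sys
o=manip.observe();R=Ro.from_quat(o['tool_rot']).as_matrix();P=np.array(o['tcp_pos']);print(o['time'],P.round(4),'yaw',np.degrees(np.arctan2(R[1,0],R[0,0]))%360,o['gripper_width'],o['gripper_force'],np.round(o['force'],1))
for n in('scene','top'):
    im,d,p=grab(n);c=cloud(d,p);hsv=cv2.cvtColor(im,cv2.COLOR_RGB2HSV)
    save(sys.argv[1]+n+'.png',im)
    # crop about the clip/card
    X=np.array([P[0]+.06,P[1],.08]);K=np.array(p['K']);q=np.array(p['R'])@X+p['t'];u,v=(K[:2,:2]@(q[:2]/q[2])+K[:2,2]).astype(int)
    cr=im[max(v-50,0):v+50,max(u-65,0):u+65];save(sys.argv[1]+n+'c.png',cv2.resize(cr,(520,400),interpolation=cv2.INTER_CUBIC));print(n,u,v)
    m=((hsv[...,0]<6)|(hsv[...,0]>173))&(hsv[...,1]>140)&(abs(c[...,0]-P[0]-.04)<.06)&(abs(c[...,1]-P[1])<.04)&(c[...,2]>.05)&(c[...,2]<.12)
    q=c[m]
    if len(q)>5: print('red',len(q),'x',np.percentile(q[:,0],[2,98]).round(4),'y',np.percentile(q[:,1],[2,50,98]).round(4),'z',np.percentile(q[:,2],[5,50,95]).round(4))
im,d,p=grab('wrist');save(sys.argv[1]+'w.png',im)
c=cloud(d,p);g=(c[...,2]>.132)&(c[...,2]<.143)&(abs(c[...,0]-.619)<.04)&(abs(c[...,1]+.01)<.03);q=c[g]
if g.sum()>10: r=cv2.minAreaRect((q[:,:2]*1000).astype(np.float32));print('grip',np.round(r[0],1),np.round(r[1],1),r[2],np.median(q[:,2]))
E
python3 fin.py f1; python3 -c "
import cv2,numpy as np
a=cv2.imread('pics/f1scenec.png');b=cv2.imread('pics/f1w.png')
h=np.hstack([cv2.resize(a,(400,308)),cv2.resize(b,(400,250))[:250] if 0 else cv2.copyMakeBorder(cv2.resize(b,(400,250)),0,58,0,0,0)])
cv2.imwrite('pics/f1m.png',h)"
```

```text
17.175 [ 0.4383 -0.0146  0.0718] yaw 178.85443271621455 0.33600053503740357 40.15034079551697 [ 0.  -0.1 -1.7]
scene 297 189
red 98 x [0.4423 0.5053] y [-0.0308 -0.004   0.0013] z [0.0788 0.0904 0.0966]
top 326 219
```

View pics/f1m.png

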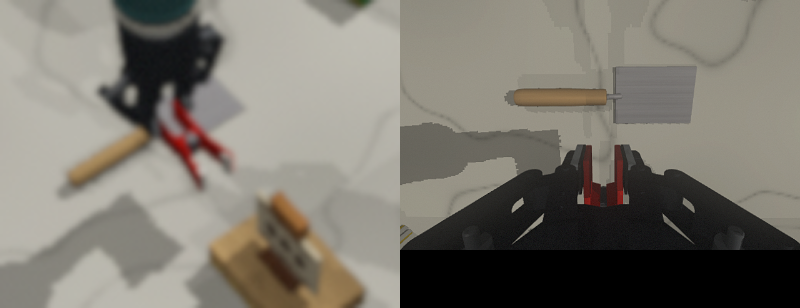

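The scene crop shows the clip held gaping and pointing at the card. The wrist view shows both red handles between the pads at about (603,175) in the right half. Next I'll measure the handles' rear ends from the wrist image.

Run:
```python
from plan import *
o=manip.observe();P=np.array(o['tcp_pos'])
im,d,p=grab('wrist');c=cloud(d,p);hsv=cv2.cvtColor(im,cv2.COLOR_RGB2HSV)
m=((hsv[...,0]<6)|(hsv[...,0]>173))&(hsv[...,1]>140)&(abs(c[...,0]-P[0])<.1)&(abs(c[...,1]-P[1])<.04)&(c[...,2]>.05)
q=c[m];print(len(q),'x',np.percentile(q[:,0],[1,2,50,98])-P[0],'y',np.percentile(q[:,1],[2,98])-P[1],'z',np.percentile(q[:,2],[5,50,95]))
t=q[q[:,2]>np.percentile(q[:,2],95)-.006]
for s in(-1,1):
    k=t[(t[:,1]-P[1])*s>0];print(s,len(k),'rear x',np.percentile(k[:,0],[1,3])-P[0],'y',np.percentile(k[:,1],[2,98])-P[1],'x98',np.percentile(k[:,0],98)-P[0],'z fit',np.polyfit(k[:,0]-P[0],k[:,2],1),'y fit',np.polyfit(k[:,0]-P[0],k[:,1]-P[1],1))
```

```text
2227 x [-0.00937342 -0.00563797  0.02298923  0.03249982] y [-0.01508619  0.01288608] z [0.07424525 0.09575496 0.09711263]
-1 734 rear x [-0.00927412 -0.00530801] y [-0.0154521  -0.00512812] x98 0.032086227516896604 z fit [-0.15926375  0.09893634] y fit [ 0.07431426 -0.01343011]
1 803 rear x [-0.01020877 -0.00574689] y [0.00197349 0.01325813] x98 0.03230787964471926 z fit [-0.51270896  0.10453483] y fit [-0.02674504  0.01047526]
```

Emit:
servo_tool(targets=[[[0,0,0],[0,0.27,0.1],-1],[[0,0,0],[-0.4,0,0],-1],[[0,0,0],[-0.5,0,0],-1],[[0,0,0],[-0.3,0,0],-1],[[0,0,0],[0,0,0],-1],[[0,0,0],[0,0,0],-1]])

```text
time: 18.12
tcp_pos: [0.4739, -0.0069, 0.0691]
tool_rot: [0.011, 1.0, 0.0, -0.0]
force: [-0.1, 0.5, -0.4]
gripper_width: 0.333
gripper_force: 40.2
```

```bash
python3 fin.py f2; python3 -c "
import cv2,numpy as np
a=cv2.imread('pics/f2scenec.png');b=cv2.imread('pics/f2topc.png')
cv2.imwrite('pics/f2m.png',np.hstack([cv2.resize(a,(400,308)),cv2.resize(b,(400,308))]))"
```

```text
18.125 [ 0.4739 -0.0069  0.0691] yaw 178.767685632392 0.3327341737107968 40.16356587409973 [-0.1  0.5 -0.4]
scene 306 196
red 98 x [0.4763 0.5421] y [-0.0238  0.0032  0.0079] z [0.0763 0.0871 0.0943]
top 323 207
```

View pics/f2m.png

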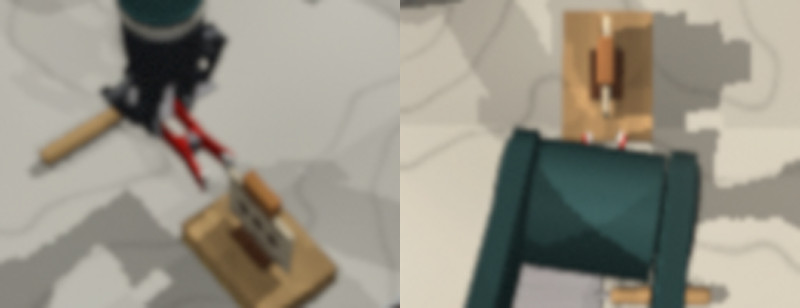

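The left half shows the jaws open on either side of the board's line. In the right half the tips at (589,138) and (622,138) are centred on the board at x≈606.

```bash
python3 -c "
from plan import *
p=manip.camera_params('top')
print(plane(p,[(324.6,201.)],.094),plane(p,[(325.3,193.4)],.112))
print((np.array([319.3,330.2])-324.6))
print('edge',.6184-.045)"
```

```text
[[ 0.55249795 -0.00946152  0.094     ]] [[ 0.57276851 -0.01208527  0.112     ]]
[-5.3  5.6]
edge 0.5733999999999999
```

Emit:
servo_tool(targets=[[[0,0,0],[-0.2,-0.03,0],-1],[[0,0,0],[-0.3,0,0],-1],[[0,0,0],[-0.3,0,0],-1],[[0,0,0],[-0.25,0,0],-1],[[0,0,0],[-0.17,0,0],-1],[[0,0,0],[0,0,0],-1],[[0,0,0],[0,0,0],-1],[[0,0,0],[0,0,0],-1]])

```text
time: 19.27
tcp_pos: [0.5106, -0.0087, 0.0692]
tool_rot: [0.011, 1.0, 0.0, -0.0]
force: [0.7, -0.5, -0.6]
gripper_width: 0.331
gripper_force: 40.2
```

```bash
python3 fin.py f3; python3 -c "
import cv2,numpy as np
a=cv2.imread('pics/f3scenec.png');b=cv2.imread('pics/f3topc.png')
cv2.imwrite('pics/f3m.png',np.hstack([cv2.resize(a,(400,308)),cv2.resize(b,(400,308))]))"
```

```text
19.275 [ 0.5106 -0.0087  0.0692] yaw 178.76231327046497 0.3305836765461437 40.15954077243805 [ 0.7 -0.5 -0.6]
scene 314 205
red 91 x [0.5133 0.5835] y [-0.0267 -0.0182  0.0071] z [0.0772 0.0878 0.0939]
top 324 195
```

View pics/f3m.png

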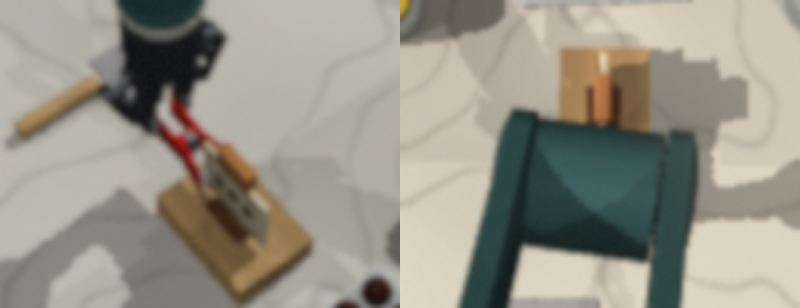

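The jaws now straddle the board's near edge. The red extents are centred at y -0.0098 against the edge at about -0.0105, and there is no contact force. Handing in.

```bash
python3 -c "
from rig import manip
print(manip.job_done())"
```

```text
the job is handed in; nothing more can be done
None
```

I handed the job in at about 19.5 s of robot time: the card is plugged home and released, and the red clip is held gaping around the card's near side edge, with no contact force showing; no verdict came back.

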